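Reload the kitchen stapler with a full strip

TASK

The stapler that closes our paper bags of dried anchovies is empty and stands open. Load the strip of staples from the bamboo tray: lay it legs down in the channel between the nose and the spring follower, so that the follower holds it up against the nose, and press it fully home. Then close the cover all the way without squeezing the stapler down onto its anvil, and leave the other things on the tray as they are.

Things in the scene. Friction and masses are not known exactly. Their poses are not given: they have to be found in the camera images.
- stapler: Desk stapler, base 196 x 42 mm, on grippy rubber feet (it does not slide or tip). Origin on the work surface under the base; x runs along its open-topped steel channel from nose to hinge, z up. The channel is level: inside 15.2 mm wide, outside 18.8 mm, 7 mm deep, floor 30 mm and wall tops 37 mm up; it runs from x = -85 mm (inner face of the nose plate) to +61 mm.
- magazine (a joint): The stapler's channel (magazine) with follower and cover turns on the hinge pin and is held level by a lifting spring, its nose end 13 mm above the anvil. 0 = level, at rest; grows (rad) as the nose end is pressed down, up to 0.085 on the anvil. At the nose it gives way above about 7 N and meets the anvil at about 13 N; pressed half-way along the strip, at about 11 N and 20 N.
- nose (a point): Point at the inner face of the stapler's nose plate, on the channel's centre line, level with the wall tops (37 mm up). The nose plate closes the channel's front end; it is 2.5 mm thick and as high as the walls. Axes as the stapler's: x towards the hinge, z up.
- follower (a joint): Spring follower, a steel block 14 mm long, 12.5 mm wide, as high as the channel walls, sliding in the channel. 0 = at rest, its flat front face 10 mm behind the inner face of the nose plate; grows (m) as it is pushed towards the hinge, up to 0.122. The spring pushes it to the nose with 1.5 N at rest, 3 N when pushed back 0.1. With a full strip loaded it reads 0.095.
- cover (a joint): Stapler cover, an inverted-U shell 158 mm from hinge pin to tip, 23 mm wide, 16 mm deep. 0 = shut, grows (rad) as it opens, up to 2.35; it starts about 2 to 2.3, leaning back past upright. The hinge is stiff (0.09 N m): it stays where it is left. A rib under it comes down to 1.5 mm above a fully seated strip, so a strip standing too high keeps it from shutting.
- hinge (a point): Point on the hinge pin of the cover, on the stapler's centre line, 41 mm above the work surface, 152 mm from the nose point along the stapler's x. Axes as the stapler's; the pin runs along y.
- cover_tip (a point): Point on the outer (top) face of the cover at the middle of its front end, 158 mm from the hinge pin along the cover and 12.5 mm out from it. Its x axis points along the cover towards the hinge, its z axis out of the outer face (up when shut).
- strip_mid (a point): Centre (half-way up) of the strip of staples: a stiff grey metal bar of inverted-U section, 105 mm long (its x axis), 12.8 mm wide (y), 8.5 mm high (z), about 12 g, lying legs down on the tray; the two ends are alike. Seated, it stands 1.5 mm above the channel walls.
- tray: Bamboo tray 380 x 320 mm, floor 7 mm thick, rim 16 mm high and 7 mm thick; it does not move. Origin under its centre.
- crock: Earthenware crock with a white ceramic lid, 120 mm across, 153 mm high, on the tray; a bystander. Origin under its centre.
- grinder: Green plastic push-button pepper grinder, 52 mm across, 151 mm high, upright on the tray; a bystander. Origin under its centre.
- cellar: Glass salt cellar with a steel lid, 70 mm across, 55 mm high, on the tray; a bystander. Origin under its centre.
- spoons: Three steel measuring spoons fanned out on a ring, about 130 x 90 mm and 11 mm high, on the tray; a bystander. Origin at the ring end, the spoons reach along +x.
There are look-alikes about, which are no part of the job. What is shaped like the part that bears strip_mid but green or orange is not meant.

How it is judged:
By the outcome, as a careful person would: the job done as asked, in the order asked, and still so for the second after the job is handed in, with the robot touching nothing.
It also fails if it takes over 70 s, if anything falls off the work surface, if the arm or the gripper's body presses on something with over 40 N, if the wrist force passes 120 N, or if a joint passes its speed limit or range.

ROBOT

A 6-joint arm with a two-finger parallel gripper is mounted at the origin on the work surface. World frame = base frame: x ahead of the robot, y to its left, z up, the work surface at z = 0. Lengths are in m, angles in degrees, forces in N, time in s.
With the tool pointing down it reaches from about 0.25 to 0.775 m from the base axis. Payload 4 kg.
Tool frame: the origin (TCP) lies at the very end of the fingers, on their centre line; the grasp point (between the pads) lies 19 mm behind it (arm.grip_point_offset is the distance from the TCP to the grasp point, in m); z points along the fingers, y is the line along which they close (so a half turn about z gives the same grasp; the last joint's range is limited). The gripper opens to 85 mm and grips with 20 to 120 N. Pads are 22 mm wide; open, the fingers measure 114 mm over their backs; the gripper's body (76 mm by 85 mm) begins 54 mm behind the grasp point. The pads swing forward as they close: fully open they stand 13 mm farther back than shut.
Start: joints at [62.217, 4.996, 78.535, -0, 96.463, -5.907], TCP at [0.205, 0.51, 0.231] pointing down, gripper open.
Joint ranges: [-177.83, 177.83], [-43.37, 116.18], [15.69, 146.23], [-61.86, 241.86], [9.47, 152.12], [-147.06, 147.06]. Speed limits (degrees/s): [159.86, 159.86, 180, 180, 180, 180].

INTERFACE

Orientations are given as [roll, pitch, yaw] about the fixed x, y, z axes, in that order (R = Rz(yaw) Ry(pitch) Rx(roll)).
In Python, from workcell import arm gives the robot as it stands.
- The arm moves only by the shell command python3 -m creep 'ROWS' [FORCE]. ROWS is JSON, a list of rows, each a list of 3 entries, a list of its own where there are three numbers: the shift along the tool's x, y, z in units of 40 mm (1.0 is 40 mm), then the turn about the tool's z in units of 5 degrees (1.0 is 5 degrees), then the finger opening in mm, from 0 to 85.4. A call has 1 to 20 rows; each row shifts and turns the commanded pose from where the row before left it, along the tool's axes as they then stand; what a row does not reach is not made up. A row lasts 1/8 s, in which the tool goes at most 62.5 mm and 10.7 degrees, less where a joint would pass 70% of its speed; a pose out of reach is approached as far as the arm can. A call is refused whole if a number of a shift passes 1 or a number of a turn 1, either way. A call with a gripper value outside its range is refused whole. The fingers move at their own pace and stop on an object; FORCE is the grip in N (left out, the last holds). Time passes only in rows, so rows that do not move let the fingers close. It gives the time, the measured TCP pose, the force, the opening and the grip force at its end, in the units of the state.
- arm.read_state(): the state, without advancing time (a new reading comes with each control period).
- arm.get_image(name): name is "scene" or "top" or "wrist"; returns a dict with "pixels" (480x640x3 uint8, red, green, blue), "depth" (480x640 float32, m along the optical axis (not along the pixel's ray), 0 where there is no reading), "fx", "fy", "cx", "cy" (pixels), "world_from_camera" (4x4, takes a point from camera to world coordinates); the wrist camera has in their place "T_tool_cam" (4x4, takes a point from camera to tool coordinates, whose origin is the TCP and whose axes are the flange's). Camera axes: x right, y down, z forward; pixel columns grow to the right and rows downward; lengths in m; the calibration is good to about 2 mm. A picture is of the moment at which its call begins: read the wrist's pose just before it.
- arm.finish_job(): hands the job in; it is judged then, once.
The state is a dict: "t": time; "joint_pos": joint angles; "qd": joint speeds; "joint_efforts": joint torques, N m; "ee_pos": TCP position; "orientation": TCP orientation; "wrist_force": force on the tool from outside, world axes, zero at the start; "torque": the same for the moment, N m; "grip_width": finger opening in m; "grasp_force": force on a finger pad.
Only numpy, scipy, OpenCV 4.12 (cv2) and the standard library are available. Lean on these libraries where they do the work, as an engineer would, in place of code of your own. Each camera call takes 0.05 s, during which the arm holds its last target. There are 200 camera calls.

## Working session

There is one attempt and no reset: what is moved stays moved. The work goes in short steps, Python scripts to look and compute and a shell command to move; the robot and the scene stay as the last step left them, time stands still between calls to the robot, and variables do not carry over. Pictures are saved under pics/ and viewed, at most 10 in all, crops included, and the job is handed in when it is done.

```bash
mkdir -p pics; ls; cat > h.py <<'E'
import numpy as np, cv2
from workcell import arm
from scipy.spatial.transform import Rotation as R
def grab(name):
    s=arm.read_state(); d=arm.get_image(name)
    if name=="wrist":
        T=np.eye(4);T[:3,:3]=R.from_euler('xyz',s['orientation'],degrees=True).as_matrix();T[:3,3]=s['ee_pos']
        d['W']=T@np.array(d['T_tool_cam'])
    else: d['W']=np.array(d['world_from_camera'])
    return d
def save(d,f,crop=None,k=1):
    im=d['pixels'][:,:,::-1]
    if crop: x0,y0,x1,y1=crop; im=im[y0:y1,x0:x1]
    cv2.imwrite(f,cv2.resize(im,None,fx=k,fy=k,interpolation=cv2.INTER_CUBIC))
def pt(d,u,v,z=None):
    r=np.array([(u-d['cx'])/d['fx'],(v-d['cy'])/d['fy'],1.])
    W=d['W']
    if z is None:
        p=d['depth'][int(round(v)),int(round(u))]*r
        return W[:3,:3]@p+W[:3,3]
    w=W[:3,:3]@r
    return W[:3,3]+w*(z-W[2,3])/w[2]
E
python3 - <<'E'
from h import *
import pickle
for n in("top","scene"):
    d=grab(n); save(d,f'pics/{n}0.png'); pickle.dump(d,open(f'{n}0.pkl','wb')); print(d['W'],d['fx'])
print(arm.read_state())
E
```

```text
pics
[[-0.13706694 -0.96952914  0.20304165  0.29935464]
 [-0.99055815  0.13360075 -0.03074713 -0.09311265]
 [ 0.00268372 -0.20533897 -0.97868723  1.04413815]
 [ 0.          0.          0.          1.        ]] 456.81218259233736
[[ 7.60742561e-01  4.97233250e-01 -4.17168852e-01  1.13443351e+00]
 [ 6.49053002e-01 -5.81827761e-01  4.90108822e-01 -8.41528459e-01]
 [ 9.77983091e-04 -6.43611336e-01 -7.65351875e-01  1.21741370e+00]
 [ 0.00000000e+00  0.00000000e+00  0.00000000e+00  1.00000000e+00]] 620.8516208776928
{'t': 0.1, 'joint_pos': array([ 6.22155200e+01,  5.03672952e+00,  7.86179647e+01,  1.30846984e-03,
        9.64631734e+01, -5.90713505e+00]), 'qd': array([-2.25429484e-04, -8.19968457e-02, -2.93460922e-01,  3.00336584e-02,
        5.08206968e-02, -1.08654825e-01]), 'joint_efforts': array([ 2.36533378e-03, -3.53014827e+01, -3.14218283e+01, -1.07694959e-04,
        7.94693478e-03, -4.15732711e-05]), 'ee_pos': array([0.20472388, 0.50998519, 0.23022184]), 'orientation': array([-1.79882892e+02, -1.34240515e-02,  1.58122787e+02]), 'wrist_force': array([-0.26638353, -0.35622136, -0.3417335 ]), 'torque': array([-0.01257178,  0.03822398,  0.0161494 ]), 'grasp_force': 0.0, 'grip_width': 0.08575550542047891}
```

View pics/top0.png

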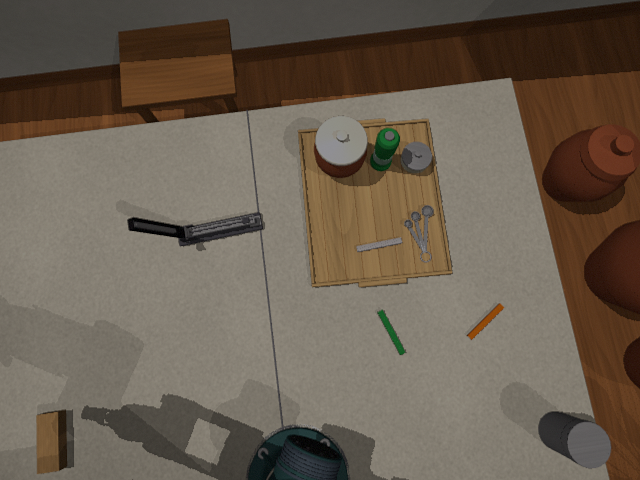

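View pics/scene0.png

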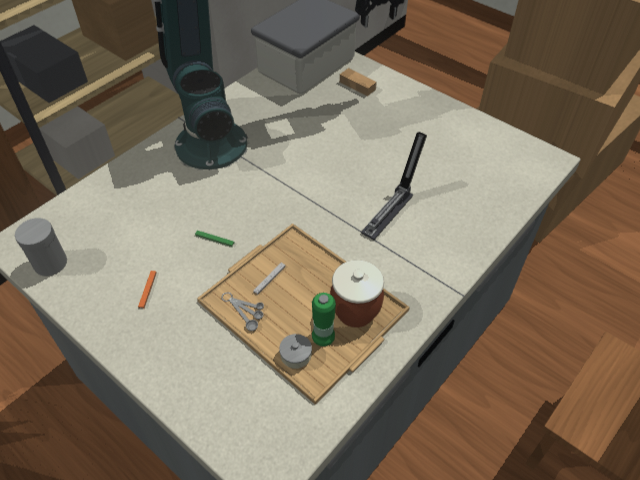

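Top view: the strip runs from (357,248) to (402,239), the stapler's nose is at about (262,220), and its hinge is near (183,237) with the cover leaning back to (130,224). The spoons are just right of the strip.

```bash
python3 - <<'E'
from h import *
import pickle
d=pickle.load(open('top0.pkl','rb'))
np.set_printoptions(precision=4,suppress=True)
for n,u,v,z in [("stripL",357,248,.0155),("stripR",402,239,.0155),("nose",262,220,.037),("hinge",183,237,.037),("tip",130,224,None),("spoonring",426,257,None),("spoon",409,225,None)]:
    print(n,pt(d,u,v),pt(d,u,v,z))
im=d['pixels'][190:290,110:450,::-1]
cv2.imwrite('pics/topc.png',cv2.resize(im[:, :],None,fx=2.35,fy=2.35,interpolation=cv2.INTER_CUBIC))
E
```

```text
stripL [ 0.465  -0.1958  0.0148] [ 0.4649 -0.1957  0.0155]
stripR [ 0.4732 -0.3032  0.0053] [ 0.4715 -0.3012  0.0155]
nose [0.5632 0.0134 0.0022] [0.5544 0.0098 0.037 ]
hinge [0.5386 0.1887 0.0409] [0.5396 0.1898 0.037 ]
tip [0.5446 0.2486 0.182 ] [0.5446 0.2486 0.182 ]
spoonring [ 0.424  -0.3505  0.0058] [ 0.424  -0.3505  0.0058]
spoon [ 0.5022 -0.3234  0.013 ] [ 0.5022 -0.3234  0.013 ]
```

View pics/topc.png

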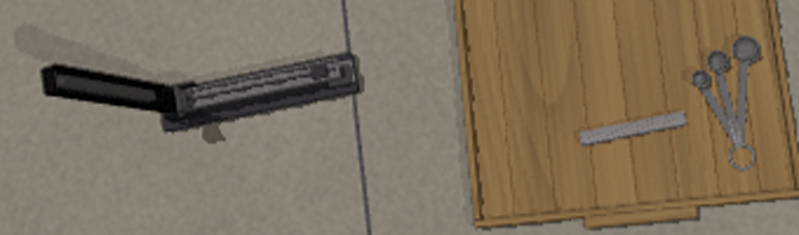

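```bash
cat >> h.py <<'E'
def go(x,y,z,yaw=None):
    "tool-frame shift (units of 40mm) and turn units (5deg) to a target, keeping current yaw axes"
    s=arm.read_state(); M=R.from_euler('xyz',s['orientation'],degrees=True).as_matrix()
    d=M.T@(np.array([x,y,z])-s['ee_pos'])/.04
    t=0 if yaw is None else -(((yaw-s['orientation'][2])+180)%360-180)/5
    print('shift units',d.round(3),'turn units',round(t,3),'yaw',s['orientation'][2].round(2),'pos',s['ee_pos'].round(4))
E
python3 -m creep '[[[0,0,-0.25],1,85],[[0,0,-0.25],1,85],[[0,0,-0.25],1,85],[[0,0,-0.25],1,85],[[0,0,-0.25],1,85],[[0,0,-0.25],1,85],[[0,0,-0.25],1,85],[[0,0,0],1,85],[[0,0,0],1,85],[[0,0,0],1,85],[[0,0,0],1,85],[[0,0,0],1,85],[[0,0,0],0.66,85],[[0,0,0],0,85]]'
python3 -c "
from h import *
print(np.array(arm.get_image('wrist')['T_tool_cam']).round(3))
go(.50,.09,.30,94.8)"
```

```text
t: 1.85
ee_pos: [0.2048, 0.5102, 0.3007]
orientation: [-180.0, 0.1, 94.9]
wrist_force: [0.4, 0.2, 0.5]
grip_width: 0.085
grasp_force: 0.0
[[ 0.    -0.947 -0.321  0.083]
 [ 1.     0.     0.001  0.   ]
 [-0.001 -0.321  0.947 -0.143]
 [ 0.     0.     0.     1.   ]]
shift units [-11.096   6.458   0.026] turn units 0.016 yaw 94.88 pos [0.2049 0.5103 0.3008]
```

```bash
python3 -m creep '[[[-0.9,0.64,0],0,85],[[-0.9,0.64,0],0,85],[[-0.9,0.64,0],0,85],[[-0.9,0.64,0],0,85],[[-0.9,0.64,0],0,85],[[-0.9,0.64,0],0,85],[[-0.9,0.64,0],0,85],[[-0.9,0.64,0],0,85],[[-0.9,0.64,0],0,85],[[-0.9,0.64,0],0,85],[[-0.9,0.64,0],0,85],[[-0.9,0.64,0],0,85],[[0,0,0],0,85],[[0,0,0],0,85]]'
python3 - <<'E'
from h import *
import pickle
d=grab('wrist');pickle.dump(d,open('w1.pkl','wb'));save(d,'pics/w1.png')
go(.468,-.274,.25,93.6)
E
```

```text
t: 3.65
ee_pos: [0.5471, 0.106, 0.3011]
orientation: [-180.0, -0.0, 94.8]
wrist_force: [0.0, 0.4, 0.4]
grip_width: 0.0852
grasp_force: 0.0
shift units [-9.309 -2.776  1.28 ] turn units 0.258 yaw 94.89 pos [0.5469 0.1064 0.3014]
```

View pics/w1.png

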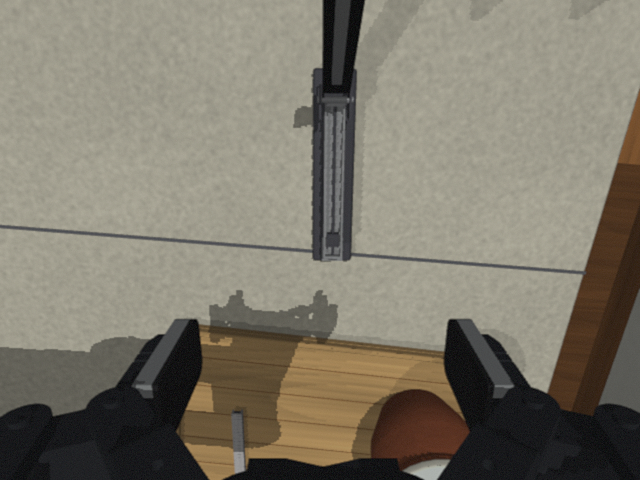

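The wrist view shows the stapler upright in the image: hinge at about (335,95), follower at (333,240) and nose at (332,257). I'll enlarge it to measure.

```bash
python3 - <<'E'
from h import *
import pickle
d=pickle.load(open('w1.pkl','rb'))
im=d['pixels'][:,:,::-1]
im=np.clip(im.astype(float)*1.6,0,255).astype(np.uint8)
a=cv2.resize(im[60:165,300:370],None,fx=5.6,fy=5.6,interpolation=cv2.INTER_CUBIC)
b=cv2.resize(im[165:270,300:370],None,fx=5.6,fy=5.6,interpolation=cv2.INTER_CUBIC)
cv2.imwrite('pics/w1c.png',np.hstack([a,b]))
np.set_printoptions(precision=4,suppress=True)
print(d['fx'],a.shape)
for u,v in [(327,180),(335,180),(343,180),(333,240),(333,254)]: print(u,v,pt(d,u,v))
E
```

```text
429.29068399904656 (588, 392, 3)
327 180 [0.5519 0.1061 0.0294]
335 180 [0.5597 0.1069 0.0305]
343 180 [0.567  0.1088 0.0364]
333 240 [0.5631 0.0474 0.037 ]
333 254 [0.5647 0.0312 0.0338]
```

View pics/w1c.png

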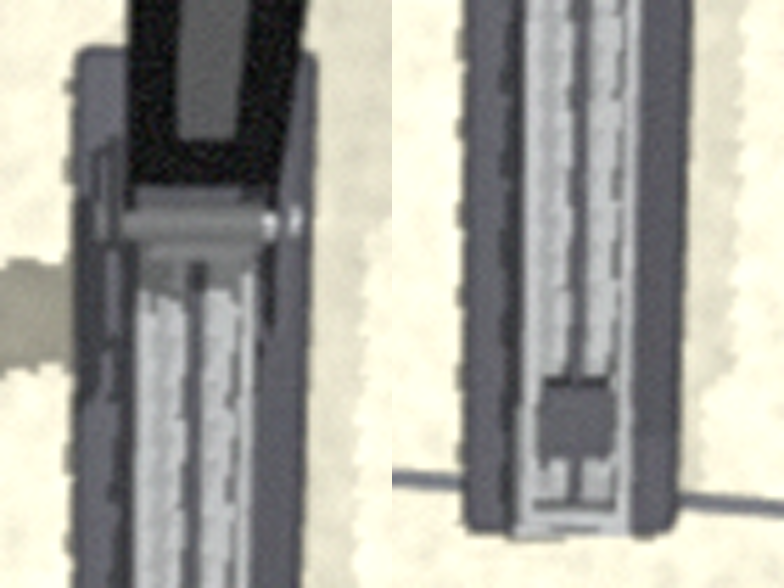

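```bash
python3 - <<'E'
from h import *
import pickle
d=pickle.load(open('w1.pkl','rb'))
np.set_printoptions(precision=4,suppress=True)
P={}
for n,u,v,z in [('folback',332.7,233.4,.037),('folfront',332.7,246.6,.037),('folL',325.9,240,.037),('folR',339.5,240,.037),('noseIn',332.8,255.6,.037),('noseOut',332.8,258.8,.037),('hinge',336.0,100.2,.042),('wallmid',333.4,200,.037),('wL',323.9,200,.037),('wR',342.9,200,.037),('wallup',335.2,149,.037)]:
    P[n]=pt(d,u,v,z);print(n,P[n])
a=P['hinge']-P['noseIn'];print(np.degrees(np.arctan2(a[1],a[0])),np.linalg.norm(a[:2]))
# depth based: points near wall-top height
D=d['depth'];vs,us=np.mgrid[90:265,310:360];z=D[vs,us]
r=np.stack([(us-d['cx'])/d['fx'],(vs-d['cy'])/d['fy'],np.ones_like(us)],-1)*z[...,None]
w=(r@d['W'][:3,:3].T+d['W'][:3,3]).reshape(-1,3)
k=w[(w[:,2]>.0335)&(w[:,2]<.0395)&(w[:,1]<.155)];print(len(k),np.median(k[:,2]),k.min(0),k.max(0))
for y in np.arange(.03,.15,.02):
    q=k[abs(k[:,1]-y)<.01];print(y,q[:,0].min(),q[:,0].max(),(q[:,0].min()+q[:,0].max())/2)
E
```

```text
folback [0.5622 0.0543 0.037 ]
folfront [0.5634 0.0404 0.037 ]
folL [0.556  0.0468 0.037 ]
folR [0.5696 0.048  0.037 ]
noseIn [0.5644 0.0307 0.037 ]
noseOut [0.5648 0.0272 0.037 ]
hinge [0.5533 0.181  0.042 ]
wallmid [0.5597 0.0885 0.037 ]
wL [0.5505 0.0877 0.037 ]
wR [0.5689 0.0893 0.037 ]
wallup [0.5568 0.1375 0.037 ]
94.25535894012421 0.15074120796226187
983 0.036506353951104964 [0.5448 0.0273 0.0335] [0.573  0.1549 0.0393]
0.03 0.5537368646083292 0.572974851142195 0.5633558578752621
0.05 0.5528071893212505 0.5717968624887034 0.5623020259049769
0.07 0.5512505499721974 0.5707295950913897 0.5609900725317936
0.09000000000000001 0.5495445711143928 0.5688195815096421 0.5591820763120174
0.11000000000000001 0.5477919421697144 0.5675467455934657 0.5576693438815901
0.13 0.5461125020067001 0.5658137063320986 0.5559631041693993
```

```bash
python3 -m creep '[[[-0.775,-0.23,0.3],0,60],[[-0.775,-0.23,0.3],0,60],[[-0.775,-0.23,0.3],0,60],[[-0.775,-0.23,0.3],0,60],[[-0.775,-0.23,0.3],0,60],[[-0.775,-0.23,0.3],0,60],[[-0.775,-0.23,0.3],0,60],[[-0.775,-0.23,0.3],0,60],[[-0.775,-0.23,0.3],0,60],[[-0.775,-0.23,0.3],0,60],[[-0.775,-0.23,0.3],0,60],[[-0.775,-0.23,0.3],0.26,60],[[0,0,0],0,60],[[0,0,0],0,60]]'
python3 - <<'E'
from h import *
import pickle
d=grab('wrist');pickle.dump(d,open('w2.pkl','wb'));save(d,'pics/w2.png')
go(.469,-.274,.05)
E
```

```text
t: 5.45
ee_pos: [0.4691, -0.273, 0.1579]
orientation: [179.9, -0.0, 93.6]
wrist_force: [0.6, 0.8, 1.1]
grip_width: 0.0597
grasp_force: 0.0
shift units [-0.026 -0.013  2.703] turn units 0 yaw 93.64 pos [ 0.4693 -0.2729  0.1581]
```

View pics/w2.png

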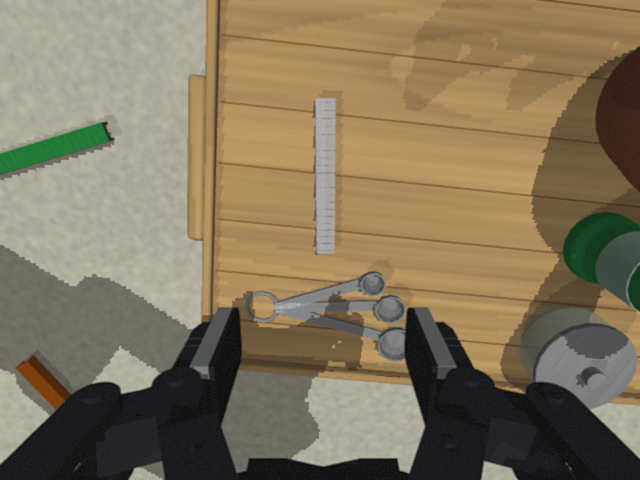

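The strip spans v=98 to 254 at u≈315–336 in the wrist view. The spoons begin about 20 px beyond its near end.

```bash
python3 - <<'E'
from h import *
import pickle
d=pickle.load(open('w2.pkl','rb'))
np.set_printoptions(precision=4,suppress=True)
g=cv2.cvtColor(d['pixels'],cv2.COLOR_RGB2HSV)[...,1]
m=((g<40)).astype(np.uint8);m[:,:300]=0;m[:,350:]=0;m[:85]=0;m[262:]=0
n,l,s,c=cv2.connectedComponentsWithStats(m);i=1+np.argmax(s[1:,4])
ys,xs=np.nonzero(l==i)
(cx,cy),(w,h),a=r=cv2.minAreaRect(np.c_[xs,ys].astype(np.float32))
print(r,s[i])
b=cv2.boxPoints(r);q=np.array([pt(d,u,v,.0155) for u,v in b]);print(q,q.mean(0))
y0=xs[ys<ys.min()+6].mean(),ys.min()-.5; y1=xs[ys>ys.max()-6].mean(),ys.max()+.5
A=pt(d,*y0,.0155);B=pt(d,*y1,.0155);v=A-B;print(A,B,np.linalg.norm(v),np.degrees(np.arctan2(v[1],v[0])))
G=B+v/np.linalg.norm(v)*.027;print(G,pt(d,325,170)); go(*G[:2],.03,np.degrees(np.arctan2(v[1],v[0])))
E
```

```text
((325.0, 175.0), (154.0, 20.0), 90.0) [ 315   98   21  155 2944]
[[ 0.4601 -0.1954  0.0155]
 [ 0.4728 -0.1946  0.0155]
 [ 0.4803 -0.2985  0.0155]
 [ 0.4662 -0.2994  0.0155]] [ 0.4698 -0.247   0.0155]
[ 0.4663 -0.1947  0.0155] [ 0.4732 -0.2993  0.0155] 0.1048175117583136 93.78913407248619
[ 0.4714 -0.2724  0.0155] [ 0.4694 -0.2404  0.0168]
shift units [0.011 0.05  3.203] turn units -0.03 yaw 93.64 pos [ 0.4693 -0.2729  0.1581]
```

```bash
python3 -m creep '[[[0.01,0.05,0.5],0,40],[[0,0,0.5],0,40],[[0,0,0.5],0,40],[[0,0,0.5],0,40],[[0,0,0.5],0,40],[[0,0,0.5],0,40],[[0,0,0.4],0,40],[[0,0,0.2],0,40],[[0,0,0.07],0,40],[[0,0,0],0,40],[[0,0,0],0,11],[[0,0,0],0,11],[[0,0,0],0,11],[[0,0,0],0,11],[[0,0,0],0,11],[[0,0,0],0,11]]' 20; python3 -c "
from h import *
go(.4714,-.2724,.011)"
```

```text
t: 7.5
ee_pos: [0.4711, -0.2741, 0.0112]
orientation: [179.9, 0.1, 93.5]
wrist_force: [-0.4, -0.2, 5.2]
grip_width: 0.0118
grasp_force: 20.5
shift units [0.041 0.01  0.006] turn units 0 yaw 93.52 pos [ 0.4711 -0.2741  0.0112]
```

```bash
python3 -m creep '[[[0,0,-0.2],0,11],[[0,0,-0.5],0,11],[[0,0,-0.6],0,11],[[0,0,-0.6],0,11],[[0,0,-0.6],-1,11],[[0,0,-0.5],-1,11],[[0,0,0],-1,11],[[0,0,0],-1,11],[[0,0,0],-1,11],[[0,0,0],-1,11],[[0,0,0],-1,11],[[0,0,0],-1,11],[[0,0,0],-1,11],[[0,0,0],-1,11],[[0,0,0],-1,11],[[0,0,0],-1,11],[[0,0,0],-1,11],[[0,0,0],-1,11],[[0,0,0],-1,11],[[0,0,0],-1,11]]'
python3 -m creep '[[[0,0,0],-1,11],[[0,0,0],-1,11],[[0,0,0],-0.14,11],[[0,0,0],0,11],[[0,0,0],0,11]]'
python3 - <<'E'
from h import *
import pickle
d=grab('wrist');pickle.dump(d,open('w3.pkl','wb'));save(d,'pics/w3.png',(200,180,480,480),2)
go(.526,.115,.10,184.25)
E
```

```text
t: 10.0
ee_pos: [0.4702, -0.2733, 0.1299]
orientation: [179.9, -0.1, 173.7]
wrist_force: [-0.4, -0.4, 0.5]
grip_width: 0.012
grasp_force: 20.0
t: 10.62
ee_pos: [0.4706, -0.2736, 0.1304]
orientation: [180.0, -0.0, -175.8]
wrist_force: [-0.4, -0.4, 0.5]
grip_width: 0.0119
grasp_force: 20.0
shift units [-2.092  9.588  0.762] turn units -0.012 yaw -175.81 pos [ 0.4706 -0.2736  0.1304]
```

View pics/w3.png

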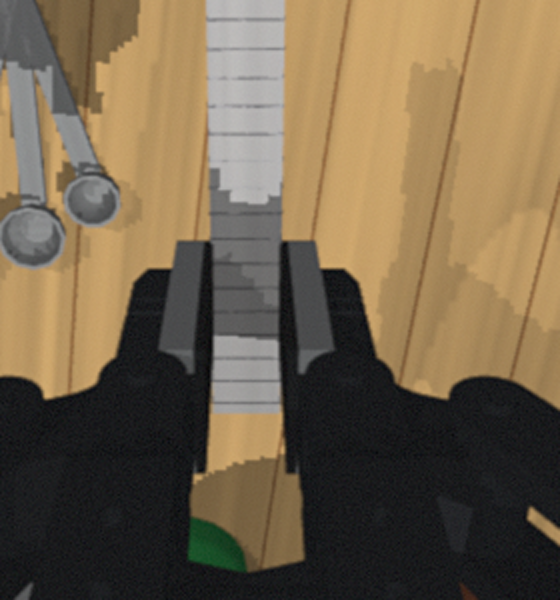

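```bash
python3 -m creep '[[[-0.17,0.8,0],0,11],[[-0.17,0.8,0],0,11],[[-0.17,0.8,0],0,11],[[-0.17,0.8,0],0,11],[[-0.17,0.8,0],0,11],[[-0.18,0.8,0],0,11],[[-0.18,0.8,0],0,11],[[-0.18,0.8,0],0,11],[[-0.18,0.8,0],0,11],[[-0.18,0.8,0.2],0,11],[[-0.18,0.8,0.4],0,11],[[-0.18,0.8,0.4],0,11],[[0,0,0.4],0,11],[[0,0,0.4],0,11],[[0,0,0.2],0,11],[[0,0,0],0,11],[[0,0,0],0,11]]'
python3 - <<'E'
from h import *
import pickle
d=pickle.load(open('w3.pkl','rb'))
p=pt(d,323.5,386,.130+.0045);print(p, .4706-p[0])
go(.526,.115,.041)
E
```

```text
t: 12.8
ee_pos: [0.5271, 0.115, 0.0512]
orientation: [180.0, 0.1, -175.8]
wrist_force: [0.0, 0.2, -0.5]
grip_width: 0.0123
grasp_force: 20.0
[ 0.49664545 -0.27123932  0.1345    ] -0.02604544930628383
shift units [0.028 0.001 0.256] turn units 0 yaw -175.83 pos [0.5271 0.115  0.0512]
```

```bash
python3 -m creep '[[[0,0,0.1],0,11],[[0,0,0.1],0,11],[[0,0,0.04],0,11],[[0,0,0],0,11]]'; python3 -m creep '[[[0,0,0.05],0,11],[[0,0,0.05],0,11],[[0,0,0],0,11]]'
```

```text
t: 13.3
ee_pos: [0.5265, 0.1155, 0.0411]
orientation: [180.0, 0.0, -175.8]
wrist_force: [-0.9, -1.0, 1.3]
grip_width: 0.0121
grasp_force: 20.1
t: 13.68
ee_pos: [0.5268, 0.1156, 0.0382]
orientation: [180.0, 0.1, -175.8]
wrist_force: [-3.2, -0.7, 6.8]
grip_width: 0.012
grasp_force: 22.1
```

```bash
python3 -m creep '[[[0,0,0.05],0,11],[[0,0,0],0,11]]'
```

```text
t: 13.92
ee_pos: [0.5273, 0.1157, 0.0366]
orientation: [180.0, 0.1, -175.8]
wrist_force: [-3.1, -0.3, 6.6]
grip_width: 0.0119
grasp_force: 23.1
```

```bash
python3 -m creep '[[[0,0,0.05],0,11],[[0,0,0.03],0,11],[[0,0,0],0,11]]';python3 -m creep '[[[0,0,-0.3],0,11],[[0,0,-0.6],0,11],[[0,0,-0.6],0,11],[[0.5,0,0],0,11],[[0,0,0],0,11]]'
python3 - <<'E'
from h import *
import pickle
d=grab('wrist');pickle.dump(d,open('w4.pkl','wb'));save(d,'pics/w4.png')
d2=grab('scene');pickle.dump(d2,open('s4.pkl','wb'))
W=np.linalg.inv(d2['W']);s=arm.read_state();print(s['ee_pos'])
p=W@np.r_[s['ee_pos'],1];u=int(d2['fx']*p[0]/p[2]+d2['cx']);v=int(d2['fy']*p[1]/p[2]+d2['cy']);print(u,v)
a=d['pixels'][:,200:440,::-1]; b=cv2.resize(d2['pixels'][max(v-80,0):v+80,u-100:u+100,::-1],(600,480),interpolation=cv2.INTER_CUBIC)
cv2.imwrite('pics/c4.png',cv2.resize(np.hstack([a,b]),(760,434)))
# depth-based strip top line in tool frame
T=np.array(arm.get_image('wrist')['T_tool_cam'])
for v in range(20,420,20):
    u=int(d['cx'])+5
    z=d['depth'][v,u]; q=T[:3,:3]@(np.array([(u-d['cx'])/d['fx'],(v-d['cy'])/d['fy'],1])*z)+T[:3,3]; print(v,q.round(4))
E
```

```text
t: 14.3
ee_pos: [0.5273, 0.1157, 0.0337]
orientation: [180.0, 0.1, -175.8]
wrist_force: [-3.1, -0.1, 8.9]
grip_width: 0.0121
grasp_force: 25.0
t: 14.92
ee_pos: [0.506, 0.1141, 0.0921]
orientation: [180.0, 0.0, -175.8]
wrist_force: [-0.2, 0.5, 0.4]
grip_width: 0.012
grasp_force: 24.0
[0.506734   0.11406131 0.09157682]
374 181
20 [0.1148 0.0022 0.0924]
40 [0.1057 0.0022 0.0917]
60 [0.0966 0.0023 0.0932]
80 [0.087  0.0023 0.0922]
100 [0.0772 0.0023 0.0911]
120 [0.0727 0.0015 0.0053]
140 [0.0664 0.0015 0.0032]
160 [0.0599 0.0015 0.0021]
180 [0.0534 0.0015 0.0007]
200 [0.0465 0.0016 0.0007]
220 [0.0394 0.0016 0.0004]
240 [ 0.0329  0.0016 -0.002 ]
260 [ 0.0258  0.0016 -0.003 ]
280 [ 0.0182  0.0016 -0.0031]
300 [ 0.0118  0.0016 -0.006 ]
320 [ 0.0045  0.0016 -0.0072]
340 [-0.0035  0.0017 -0.0076]
360 [-0.011   0.0017 -0.009 ]
380 [-0.0192  0.0017 -0.0097]
400 [-0.1121  0.003   0.0913]
```

View pics/c4.png

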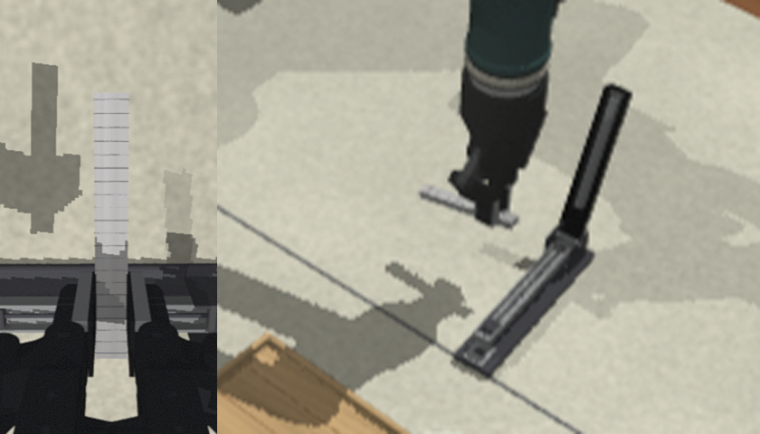

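```bash
python3 -m creep '[[[-0.57,0,0],0,11],[[0,0,0.5],0,11],[[0,0,0.5],0,11],[[0,0,0.35],0,11],[[0,0,0],0,11],[[0,0,0],0,11]]' 20;python3 -m creep '[[[0,0,0.08],0,11],[[0,0,0.05],0,11],[[0,0,0.05],0,11],[[0,0,0],0,11]]'
```

```text
t: 15.82
ee_pos: [0.5298, 0.1158, 0.0383]
orientation: [180.0, 0.1, -175.8]
wrist_force: [-0.6, -0.2, 0.1]
grip_width: 0.0123
grasp_force: 24.0
t: 16.32
ee_pos: [0.5305, 0.1159, 0.0334]
orientation: [180.0, 0.2, -175.8]
wrist_force: [-3.2, -0.7, 9.8]
grip_width: 0.012
grasp_force: 25.6
```

```bash
python3 -m creep '[[[0,0,0.05],0,11],[[0,0,0.05],0,11],[[0,0,0],0,11]]'; python3 -m creep '[[[0,0,0.05],0,11],[[0,0,0],0,11]]'
```

```text
t: 16.7
ee_pos: [0.5308, 0.1159, 0.0298]
orientation: [180.0, 0.2, -175.8]
wrist_force: [-4.0, -0.7, 10.6]
grip_width: 0.012
grasp_force: 27.7
t: 16.95
ee_pos: [0.5311, 0.1159, 0.0281]
orientation: [180.0, 0.3, -175.8]
wrist_force: [-3.6, -0.4, 12.0]
grip_width: 0.0121
grasp_force: 28.8
```

```bash
cat >> h.py <<'E'
def prof(vs,du=5):
    d=grab('wrist');T=np.array(d['T_tool_cam']);s=arm.read_state();print(s['ee_pos'].round(4),s['wrist_force'].round(1))
    o=[]
    for v in vs:
        u=int(d['cx'])+du; z=np.median(d['depth'][v-1:v+2,u-3:u+4])
        q=T[:3,:3]@(np.array([(u-d['cx'])/d['fx'],(v-d['cy'])/d['fy'],1])*z)+T[:3,3]; o.append(q)
        print(v,'x',q[0].round(4),'z',q[2].round(4),'world z',(s['ee_pos'][2]-q[2]).round(4))
    return d,np.array(o)
E
python3 -c "
from h import *
prof(range(90,400,15))"
```

```text
[0.531  0.1159 0.0281] [-3.9 -0.8 11.8]
90 x 0.0822 z 0.0278 world z 0.0003
105 x 0.0768 z 0.0276 world z 0.0005
120 x 0.0722 z 0.0126 world z 0.0155
135 x 0.0673 z 0.0109 world z 0.0172
150 x 0.0623 z 0.0093 world z 0.0188
165 x 0.0573 z 0.0078 world z 0.0203
180 x 0.0523 z 0.0061 world z 0.022
195 x 0.0474 z 0.0042 world z 0.0239
210 x 0.0423 z 0.003 world z 0.0251
225 x 0.0373 z 0.0015 world z 0.0266
240 x 0.0323 z -0.0004 world z 0.0285
255 x 0.0273 z -0.0021 world z 0.0302
270 x 0.0222 z -0.0035 world z 0.0316
285 x 0.0173 z -0.0053 world z 0.0334
300 x 0.0122 z -0.0068 world z 0.0349
315 x 0.0071 z -0.0084 world z 0.0365
330 x 0.002 z -0.0099 world z 0.038
345 x -0.0028 z -0.0118 world z 0.0399
360 x -0.0079 z -0.0134 world z 0.0415
375 x -0.0131 z -0.0149 world z 0.043
390 x -0.0179 z -0.0168 world z 0.0449
```

```bash
python3 -m creep '[[[0,0,0.05],0,11],[[0,0,0],0,11],[[0,0,0],0,11]]'; python3 -m creep '[[[0,0,0],0,18],[[0,0,0],0,18],[[0,0,0],0,18]]'; python3 -c "
from h import *
d,o=prof(range(90,400,30));save(d,'pics/w5.png')"
```

```text
t: 17.38
ee_pos: [0.5313, 0.116, 0.0264]
orientation: [180.0, 0.3, -175.8]
wrist_force: [-3.6, -1.3, 12.6]
grip_width: 0.0118
grasp_force: 30.0
t: 17.75
ee_pos: [0.5289, 0.1157, 0.022]
orientation: [180.0, -0.1, -175.8]
wrist_force: [0.1, 0.1, 0.3]
grip_width: 0.0182
grasp_force: 0.0
[0.5289 0.1157 0.022 ] [ 0.8  0.  -0.5]
90 x 0.0822 z 0.0219 world z 0.0001
120 x 0.0722 z 0.0127 world z 0.0092
150 x 0.0623 z 0.0091 world z 0.0128
180 x 0.0526 z 0.0049 world z 0.017
210 x 0.0428 z 0.001 world z 0.0209
240 x 0.0332 z -0.0029 world z 0.0248
270 x 0.0237 z -0.0068 world z 0.0288
300 x 0.0142 z -0.0106 world z 0.0326
330 x 0.0047 z -0.0144 world z 0.0363
360 x -0.0044 z -0.0184 world z 0.0404
390 x -0.0138 z -0.022 world z 0.0439
```

```bash
python3 -m creep '[[[0,0,-0.2],0,18],[[-0.075,0,-0.13],0,18],[[0,0,0],0,18],[[0,0,0],0,11],[[0,0,0],0,11],[[0,0,0],0,11],[[0,0,0],0,11]]' 20; python3 -m creep '[[[0,0,-0.3],0,11],[[0,0,-0.6],0,11],[[0.3,0,-0.6],0,11],[[0.5,0,-0.2],0,11],[[0,0,0],0,11],[[0,0,0],0,11]]'; python3 -c "
from h import *
d,o=prof(range(90,420,15));save(d,'pics/w6.png')"
```

```text
t: 18.68
ee_pos: [0.5325, 0.116, 0.0359]
orientation: [180.0, 0.0, -175.8]
wrist_force: [0.6, -0.2, 2.0]
grip_width: 0.0121
grasp_force: 20.3
t: 19.42
ee_pos: [0.5005, 0.1136, 0.1035]
orientation: [180.0, -0.0, -175.8]
wrist_force: [-0.1, -0.2, -0.8]
grip_width: 0.0117
grasp_force: 20.1
[0.5005 0.1135 0.1032] [-0.   1.3 -0.5]
90 x 0.0821 z 0.1039 world z -0.0007
105 x 0.0768 z 0.0276 world z 0.0756
120 x 0.0714 z 0.0255 world z 0.0777
135 x 0.066 z 0.0235 world z 0.0797
150 x 0.0607 z 0.021 world z 0.0822
165 x 0.0554 z 0.0189 world z 0.0843
180 x 0.0501 z 0.017 world z 0.0862
195 x 0.0449 z 0.0148 world z 0.0884
210 x 0.0396 z 0.0128 world z 0.0904
225 x 0.0344 z 0.0106 world z 0.0926
240 x 0.0293 z 0.0083 world z 0.0949
255 x 0.024 z 0.0064 world z 0.0968
270 x 0.019 z 0.004 world z 0.0992
285 x 0.0139 z 0.0019 world z 0.1014
300 x 0.0088 z -0.0002 world z 0.1034
315 x 0.0036 z -0.0021 world z 0.1053
330 x -0.0012 z -0.0045 world z 0.1077
345 x -0.0066 z -0.0061 world z 0.1094
360 x -0.0115 z -0.0083 world z 0.1115
375 x -0.0163 z -0.0106 world z 0.1138
390 x -0.1137 z 0.1033 world z -0.0001
405 x -0.1264 z 0.1034 world z -0.0002
```

```bash
python3 - <<'E'
from h import *
import pickle
d=grab('wrist');T=np.array(d['T_tool_cam'])
D=d['depth'];u=int(d['cx'])+4
col=np.median(D[:,u-3:u+4],axis=1);vs=[v for v in range(60,420) if col[v]<.2]
for v in (min(vs),max(vs)):
    z=col[v];q=T[:3,:3]@(np.array([(u-d['cx'])/d['fx'],(v-d['cy'])/d['fy'],1])*z)+T[:3,3];print(v,q.round(4))
for v in (120,160,200,240):
    k=[x for x in range(280,370) if D[v,x]<.2];a,b=min(k)-.5,max(k)+.5
    for w in(a,b):
        q=T[:3,:3]@(np.array([(w-d['cx'])/d['fx'],(v-d['cy'])/d['fy'],1])*D[v,int((a+b)/2)])+T[:3,3];print(v,w,q.round(4))
E
python3 -m creep '[[[0,-0.8,0],0,11],[[0,-0.8,0],0,11],[[0,-0.8,0],0,11],[[0,-0.8,0],0,11],[[0,-0.7,0],0,11],[[0,0,0],1,11],[[0,0,0],1,11],[[0,0,0],1,11],[[0,0,0],1,11],[[0,0,0],1,11],[[0,0,0],1,11],[[0,0,0],1,11],[[0,0,0],1,11],[[0,0,0],1,11],[[0,0,0],1,11],[[0,0,0],1,11],[[0,0,0],1,11],[[0,0,0],1,11]]'
python3 -m creep '[[[0,0,0],1,11],[[0,0,0],1,11],[[0,0,0],1,11],[[0,0,0],1,11],[[0,0,0],1,11],[[0,0,0],0,11],[[0,0,0],0,11]]'
python3 -c "
from h import *
go(.5692,-.0398,.0895,94.25)"
```

```text
99 [0.0789 0.0013 0.0285]
380 [-0.018   0.0013 -0.0113]
120 305.5 [ 0.0714 -0.0064  0.0257]
120 339.5 [0.0714 0.0064 0.0257]
160 305.5 [ 0.0571 -0.0064  0.0202]
160 339.5 [0.0571 0.0064 0.0202]
200 305.5 [ 0.0432 -0.0063  0.0137]
200 339.5 [0.0432 0.0064 0.0137]
240 305.5 [ 0.0292 -0.0063  0.0085]
240 339.5 [0.0292 0.0064 0.0085]
t: 21.78
ee_pos: [0.512, -0.0421, 0.1029]
orientation: [-179.9, -0.1, 119.1]
wrist_force: [0.8, -0.4, 1.5]
grip_width: 0.0122
grasp_force: 20.1
t: 22.65
ee_pos: [0.5119, -0.042, 0.1033]
orientation: [-180.0, -0.0, 94.3]
wrist_force: [-0.2, -0.0, -0.7]
grip_width: 0.0118
grasp_force: 20.1
shift units [-0.052  1.433  0.343] turn units 0.008 yaw 94.29 pos [ 0.5119 -0.042   0.1033]
```

```bash
python3 -m creep '[[[-0.05,0.5,0],0,11],[[0,0.5,0],0,11],[[0,0.43,0.2],0,11],[[0,0,0.24],0,11],[[0,0,0],0,11],[[0,0,0],0,11]]'
python3 - <<'E'
from h import *
import pickle
d=grab('wrist');pickle.dump(d,open('w7.pkl','wb'))
im=np.clip(d['pixels'][:130,270:380,::-1].astype(float)*1.5,0,255).astype(np.uint8)
cv2.imwrite('pics/w7c.png',cv2.resize(im,None,fx=4.6,fy=4.6,interpolation=cv2.INTER_CUBIC))
go(.5692,-.0398,.0895,94.25)
np.set_printoptions(precision=4,suppress=True)
# stapler wall tops by depth in this view
D=d['depth'];vs,us=np.mgrid[0:130,270:380];r=np.stack([(us-d['cx'])/d['fx'],(vs-d['cy'])/d['fy'],np.ones_like(us)],-1)*D[vs,us][...,None]
w=(r@d['W'][:3,:3].T+d['W'][:3,3]).reshape(-1,3)
print(w.min(0),w.max(0))
k=w[(w[:,2]>.0345)&(w[:,2]<.0385)]
for y in np.arange(.03,.09,.01):
    q=k[abs(k[:,1]-y)<.005]
    if len(q): print(y,q[:,0].min(),q[:,0].max(),(q[:,0].min()+q[:,0].max())/2)
E
```

```text
t: 23.4
ee_pos: [0.5685, -0.0398, 0.0861]
orientation: [-180.0, -0.0, 94.2]
wrist_force: [-0.4, 0.2, -0.5]
grip_width: 0.012
grasp_force: 20.1
shift units [-0.001  0.012 -0.077] turn units -0.005 yaw 94.23 pos [ 0.5687 -0.0398  0.0864]
[ 0.5349  0.0216 -0.0025] [0.5936 0.0851 0.2286]
0.03 0.5541670188666385 0.572747241888058 0.5634571303773483
0.04 0.5531543890415449 0.5725146788811187 0.5628345339613319
0.05 0.5526202590012029 0.5717226170590733 0.5621714380301381
0.060000000000000005 0.5516139595050301 0.5708084719004132 0.5612112157027216
0.07 0.5510384849158774 0.5701527225121638 0.5605956037140205
0.08000000000000002 0.5509244121446174 0.5694304098286521 0.5601774109866348
```

View pics/w7c.png

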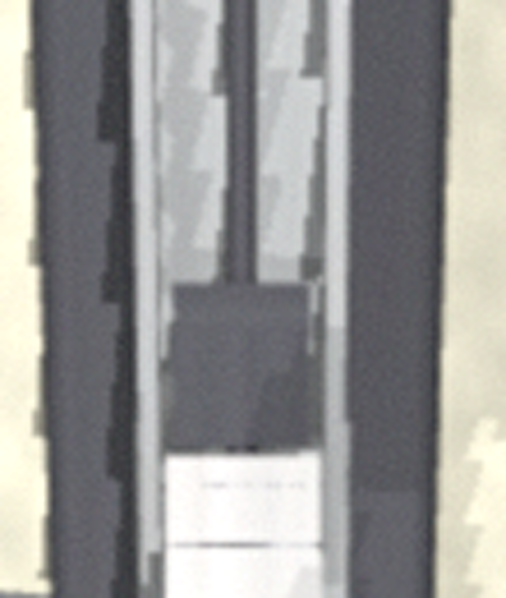

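```bash
python3 -m creep '[[[0,0,0.15],0,11],[[0,0,0.15],0,11],[[0,0,0.05],0,11],[[0,0,0],0,11]]'; python3 -m creep '[[[0,0,0.04],0,11],[[0,0,0],0,11]]';  python3 -m creep '[[[0.05,0,0.02],0,11],[[0,0,0],0,11]]'; python3 -m creep '[[[0.06,0,0.02],0,11],[[0.05,0,0.0],0,11],[[0,0,0],0,11]]'
```

```text
t: 23.95
ee_pos: [0.5688, -0.0397, 0.0717]
orientation: [-180.0, -0.0, 94.2]
wrist_force: [-0.4, 0.8, -0.1]
grip_width: 0.0122
grasp_force: 20.1
t: 24.2
ee_pos: [0.5692, -0.0397, 0.0706]
orientation: [180.0, -0.0, 94.2]
wrist_force: [0.6, -0.1, 0.1]
grip_width: 0.0119
grasp_force: 20.1
t: 24.45
ee_pos: [0.5689, -0.0376, 0.0697]
orientation: [180.0, -0.0, 94.2]
wrist_force: [-0.2, 0.1, -0.7]
grip_width: 0.0122
grasp_force: 20.1
t: 24.82
ee_pos: [0.5688, -0.0335, 0.0691]
orientation: [180.0, 0.0, 94.2]
wrist_force: [0.7, -1.2, 1.3]
grip_width: 0.012
grasp_force: 20.2
```

```bash
python3 -m creep '[[[0.1,0,0.02],0,11],[[0.2,0,0.01],0,11],[[0,0,0],0,11]]';python3 -c "
from h import *
import pickle
d=grab('wrist');pickle.dump(d,open('w8.pkl','wb'))
im=np.clip(d['pixels'][:130,270:380,::-1].astype(float)*1.5,0,255).astype(np.uint8)
cv2.imwrite('pics/w8c.png',cv2.resize(im,None,fx=4.6,fy=4.6,interpolation=cv2.INTER_CUBIC))
"
```

```text
t: 25.2
ee_pos: [0.5678, -0.0207, 0.0678]
orientation: [180.0, -0.0, 94.3]
wrist_force: [-0.1, -1.4, 1.6]
grip_width: 0.0116
grasp_force: 20.2
```

View pics/w8c.png

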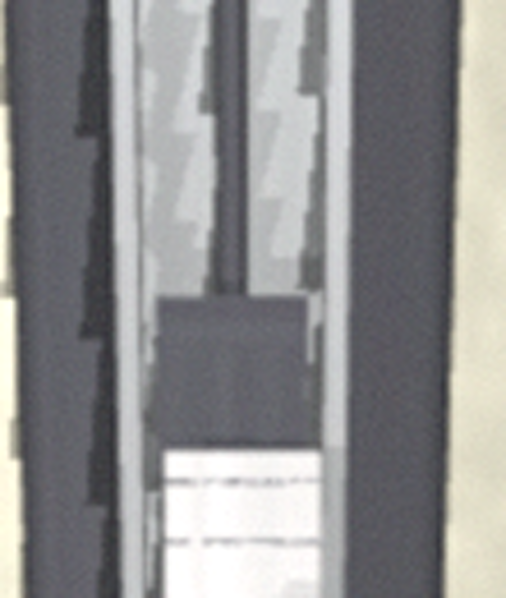

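The follower (about 155–310, 297–447 in the crop) is riding back ahead of the strip's end. The strip sits about 1 mm right of centre, so I'll correct that and go on.

```bash
python3 -m creep '[[[0.1,-0.02,0.01],0,11],[[0.25,0,0.01],0,11],[[0.3,0,0],0,11],[[0.3,0,0],0,11],[[0,0,0],0,11]]';python3 -c "
from h import *
import pickle
prof(range(40,400,40),2)
d=grab('wrist');D=d['depth'];vs,us=np.mgrid[0:130,270:380];r=np.stack([(us-d['cx'])/d['fx'],(vs-d['cy'])/d['fy'],np.ones_like(us)],-1)*D[vs,us][...,None]
w=(r@d['W'][:3,:3].T+d['W'][:3,3]).reshape(-1,3)
k=w[(w[:,2]>.0345)&(w[:,2]<.0385)]
for y in np.arange(.08,.13,.01):
    q=k[abs(k[:,1]-y)<.005]
    if len(q): print(y,q[:,0].min(),q[:,0].max(),(q[:,0].min()+q[:,0].max())/2)
s=arm.read_state();a=np.radians(s['orientation'][2]);print(s['ee_pos'][:2]+.0757*np.array([np.cos(a),np.sin(a)]))
"
```

```text
t: 25.88
ee_pos: [0.5641, 0.0177, 0.067]
orientation: [180.0, -0.0, 94.3]
wrist_force: [1.0, -2.1, 1.5]
grip_width: 0.0122
grasp_force: 20.3
[0.5642 0.017  0.067 ] [ 0.6 -2.8  2. ]
40 x 0.1004 z 0.0328 world z 0.0342
80 x 0.0863 z 0.0303 world z 0.0367
120 x 0.072 z 0.0244 world z 0.0426
160 x 0.0579 z 0.0186 world z 0.0484
200 x 0.0438 z 0.0133 world z 0.0537
240 x 0.03 z 0.0078 world z 0.0592
280 x 0.0162 z 0.0025 world z 0.0645
320 x 0.0027 z -0.0031 world z 0.0702
360 x -0.0112 z -0.0079 world z 0.0749
0.08 0.5499508209393865 0.5515318158547404 0.5507413183970635
0.09 0.5493966322159209 0.5686910272124646 0.5590438297141928
0.09999999999999999 0.548396395158368 0.5678143835643373 0.5581053893613527
0.10999999999999999 0.5478033255941994 0.5669161080529019 0.5573597168235507
0.11999999999999998 0.546892044459771 0.5663243236533869 0.556608184056579
[0.55854734 0.09216537]
```

```bash
python3 -m creep '[[[0.3,0,-0.01],0,11],[[0.3,0,0],0,11],[[0.3,0,0],0,11],[[0.25,0,0],0,11],[[0,0,0],0,11],[[0,0,0],0,11]]';python3 -c "
from h import *
prof(range(60,400,40),2)
s=arm.read_state();a=np.radians(s['orientation'][2]);print(s['ee_pos'][:2]+.0757*np.array([np.cos(a),np.sin(a)]))
"
```

```text
t: 26.72
ee_pos: [0.5607, 0.0623, 0.0673]
orientation: [-180.0, 0.0, 94.2]
wrist_force: [0.9, -3.8, 2.1]
grip_width: 0.0118
grasp_force: 20.3
[0.5607 0.0621 0.0673] [ 0.6 -2.5  2.4]
60 x 0.0935 z 0.0333 world z 0.034
100 x 0.0791 z 0.0272 world z 0.0401
140 x 0.0649 z 0.0215 world z 0.0458
180 x 0.0509 z 0.016 world z 0.0513
220 x 0.0369 z 0.0105 world z 0.0568
260 x 0.023 z 0.0054 world z 0.0619
300 x 0.0094 z -0.0003 world z 0.0676
340 x -0.0042 z -0.0057 world z 0.0729
380 x -0.0178 z -0.0107 world z 0.078
[0.55510263 0.13760261]
```

```bash
python3 -m creep '[[[-0.01,0,0.1],0,11],[[-0.02,0,0.1],0,11],[[0,0,0],0,11]]';python3 -m creep '[[[-0.03,0,0.1],0,11],[[-0.02,0,0.1],0,11],[[0,0,0],0,11]]';python3 -c "
from h import *
prof(range(60,400,40),2)
"
```

```text
t: 27.15
ee_pos: [0.5605, 0.0609, 0.0586]
orientation: [-179.9, -0.0, 94.2]
wrist_force: [0.8, -2.3, 1.7]
grip_width: 0.012
grasp_force: 20.6
t: 27.52
ee_pos: [0.5607, 0.059, 0.0507]
orientation: [-180.0, -0.0, 94.2]
wrist_force: [0.6, -3.0, 1.7]
grip_width: 0.0123
grasp_force: 21.0
[0.5608 0.0591 0.051 ] [ 0.6 -2.3  2. ]
60 x 0.0923 z 0.0139 world z 0.0371
100 x 0.0795 z 0.0115 world z 0.0395
140 x 0.0663 z 0.0089 world z 0.0421
180 x 0.0529 z 0.0061 world z 0.0449
220 x 0.039 z 0.0035 world z 0.0475
260 x 0.0249 z 0.0007 world z 0.0503
300 x 0.0104 z -0.0022 world z 0.0532
340 x -0.0044 z -0.0053 world z 0.0563
380 x -0.0646 z 0.0506 world z 0.0004
```

```bash
python3 -m creep '[[[-0.02,0,0.1],0,11],[[-0.02,0,0.1],0,11],[[0,0,0],0,11]]';python3 -m creep '[[[-0.01,0,0.06],0,11],[[0,0,0.03],0,11],[[0,0,0],0,11]]';python3 -c "
from h import *
import pickle
d,o=prof(range(60,400,20),2)
pickle.dump(d,open('w9.pkl','wb'))
"
```

```text
t: 27.95
ee_pos: [0.5608, 0.0575, 0.0427]
orientation: [-180.0, -0.0, 94.2]
wrist_force: [1.0, -2.7, 2.4]
grip_width: 0.012
grasp_force: 21.3
t: 28.32
ee_pos: [0.5611, 0.057, 0.0396]
orientation: [-180.0, 0.0, 94.2]
wrist_force: [0.5, -2.9, 2.5]
grip_width: 0.0118
grasp_force: 21.4
[0.5611 0.057  0.0397] [ 0.8 -3.5  2.2]
60 x 0.0916 z 0.0026 world z 0.0371
80 x 0.0857 z 0.0033 world z 0.0364
100 x 0.0797 z 0.0009 world z 0.0388
120 x 0.0735 z 0.0004 world z 0.0393
140 x 0.0672 z 0.0001 world z 0.0396
160 x 0.0608 z -0.0002 world z 0.0399
180 x 0.0542 z -0.0007 world z 0.0404
200 x 0.0475 z -0.0012 world z 0.0409
220 x 0.0406 z -0.0017 world z 0.0414
240 x 0.0335 z -0.0021 world z 0.0418
260 x 0.0263 z -0.003 world z 0.0427
280 x 0.0188 z -0.0032 world z 0.0429
300 x 0.0114 z -0.0042 world z 0.0439
320 x 0.0033 z -0.0042 world z 0.0439
340 x -0.0045 z -0.0051 world z 0.0448
360 x -0.0129 z -0.0055 world z 0.0452
380 x -0.0276 z 0.0021 world z 0.0376
```

```bash
python3 -m creep '[[[0,0.015,0.03],0,11],[[0,0,0.03],0,11],[[0,0,0],0,11]]';python3 -c "
from h import *
import pickle
d,o=prof(range(90,390,20),2)
pickle.dump(d,open('w9.pkl','wb'))
im=np.clip(d['pixels'][60:,250:400,::-1].astype(float)*1.6,0,255).astype(np.uint8)
a=cv2.resize(im[:210],None,fx=2.6,fy=2.6,interpolation=cv2.INTER_CUBIC);b=cv2.resize(im[210:],None,fx=2.6,fy=2.6,interpolation=cv2.INTER_CUBIC)
cv2.imwrite('pics/w9c.png',np.hstack([a,b]))
"
```

```text
t: 28.75
ee_pos: [0.5617, 0.0569, 0.0375]
orientation: [-180.0, 0.0, 94.2]
wrist_force: [-0.6, -4.4, 4.2]
grip_width: 0.0115
grasp_force: 22.5
[0.5617 0.0569 0.0375] [-0.2 -5.   4.8]
90 x 0.0827 z -0.0008 world z 0.0383
110 x 0.0767 z -0.0011 world z 0.0386
130 x 0.0706 z -0.0014 world z 0.0389
150 x 0.0643 z -0.0018 world z 0.0393
170 x 0.0577 z -0.0017 world z 0.0392
190 x 0.0512 z -0.0025 world z 0.04
210 x 0.0444 z -0.0028 world z 0.0403
230 x 0.0374 z -0.0029 world z 0.0404
250 x 0.0302 z -0.0034 world z 0.0409
270 x 0.0228 z -0.0036 world z 0.0411
290 x 0.0152 z -0.0039 world z 0.0414
310 x 0.0074 z -0.0042 world z 0.0417
330 x -0.0006 z -0.0047 world z 0.0422
350 x -0.0087 z -0.0053 world z 0.0428
370 x -0.0173 z -0.0055 world z 0.043
```

View pics/w9c.png

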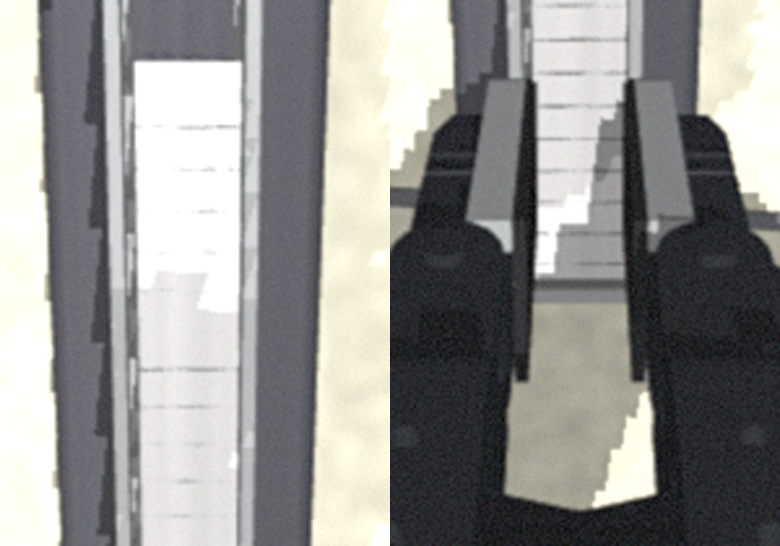

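The strip lies in the channel between the walls, its front edge just behind the nose plate (crop (580,285)). The follower is tight behind it. I'll ease it up to the nose and release.

```bash
python3 -m creep '[[[-0.03,0,0],0,11],[[-0.03,0,0],0,11],[[0,0,0],0,11]]'; python3 -m creep '[[[0,0,-0.01],0,17],[[0,0,0],0,17],[[0,0,0],0,17],[[0,0,0],0,17]]'; python3 -c "
from h import *
d,o=prof(range(50,390,20),2)"
```

```text
t: 29.18
ee_pos: [0.5619, 0.0555, 0.0375]
orientation: [180.0, -0.1, 94.2]
wrist_force: [-0.4, 0.8, 4.1]
grip_width: 0.0122
grasp_force: 23.1
t: 29.68
ee_pos: [0.5617, 0.0548, 0.0374]
orientation: [-180.0, -0.0, 94.2]
wrist_force: [0.4, -0.2, 0.1]
grip_width: 0.0167
grasp_force: 0.4
[0.5616 0.0547 0.0374] [ 0.6 -0.1  0.5]
50 x 0.0945 z 0.003 world z 0.0344
70 x 0.0886 z 0.0008 world z 0.0366
90 x 0.0827 z 0.0006 world z 0.0368
110 x 0.0767 z -0.001 world z 0.0384
130 x 0.0706 z -0.0014 world z 0.0388
150 x 0.0642 z -0.0015 world z 0.0389
170 x 0.0578 z -0.0018 world z 0.0392
190 x 0.0511 z -0.0022 world z 0.0396
210 x 0.0443 z -0.0022 world z 0.0396
230 x 0.0372 z -0.0023 world z 0.0397
250 x 0.03 z -0.0027 world z 0.0401
270 x 0.0226 z -0.0031 world z 0.0405
290 x 0.015 z -0.0035 world z 0.0409
310 x 0.0069 z -0.0033 world z 0.0407
330 x -0.0012 z -0.0037 world z 0.0411
350 x -0.0096 z -0.0039 world z 0.0413
370 x -0.0181 z -0.0044 world z 0.0418
```

```bash
python3 -m creep '[[[0,0,-0.2],0,17],[[-0.1,0,-0.2],0,17],[[0,0,0],0,0],[[0,0,0],0,0],[[0,0,0],0,0],[[0,0,0],0,0],[[0,0,0.15],0,0],[[0,0,0],0,0],[[0,0,0],0,0]]'; python3 -m creep '[[[0,0,0.1],0,0],[[0,0,0.02],0,0],[[0,0,0],0,0]]'
```

```text
t: 30.85
ee_pos: [0.562, 0.0508, 0.0475]
orientation: [-180.0, -0.0, 94.2]
wrist_force: [0.1, -0.4, -0.3]
grip_width: -0.0003
grasp_force: 0.0
t: 31.22
ee_pos: [0.5621, 0.0508, 0.0427]
orientation: [-180.0, -0.0, 94.2]
wrist_force: [-0.1, 0.4, 0.2]
grip_width: -0.0003
grasp_force: 0.0
```

```bash
python3 -m creep '[[[0,0,0.03],0,0],[[0,0,0.02],0,0],[[0,0,0],0,0]]'; python3 -m creep '[[[0,0,0.03],0,0],[[0,0,0],0,0]]'; python3 -m creep '[[[0,0,0.02],0,0],[[0,0,0],0,0]]'
```

```text
t: 31.6
ee_pos: [0.5624, 0.0508, 0.0412]
orientation: [180.0, -0.0, 94.2]
wrist_force: [-0.0, 0.8, 1.1]
grip_width: -0.0
grasp_force: 0.6
t: 31.85
ee_pos: [0.5624, 0.0507, 0.0398]
orientation: [180.0, 0.0, 94.2]
wrist_force: [0.9, -0.3, 1.4]
grip_width: -0.0003
grasp_force: 0.5
t: 32.1
ee_pos: [0.5623, 0.0506, 0.0389]
orientation: [180.0, 0.0, 94.2]
wrist_force: [0.9, -0.3, 1.5]
grip_width: 0.0001
grasp_force: 0.6
```

```bash
python3 -m creep '[[[0,0,0.02],0,0],[[0,0,0],0,0]]'; python3 -m creep '[[[0,0,0.015],0,0],[[0,0,0],0,0]]'
```

```text
t: 32.35
ee_pos: [0.5624, 0.0507, 0.0386]
orientation: [180.0, 0.0, 94.2]
wrist_force: [-0.7, -0.9, 5.3]
grip_width: -0.0003
grasp_force: 2.1
t: 32.6
ee_pos: [0.5624, 0.0507, 0.0385]
orientation: [180.0, 0.0, 94.2]
wrist_force: [-0.7, -1.2, 7.0]
grip_width: 0.0003
grasp_force: 3.4
```

```bash
python3 -m creep '[[[0,0,-0.2],0,0],[[0.5,0,0],0,0],[[0.5,0,0],0,0],[[0.4,0,0],0,0],[[0,0,0],0,0],[[0,0,0.15],0,0],[[0,0,0.04],0,0],[[0,0,0],0,0]]'; python3 -m creep '[[[0,0,0.03],0,0],[[0,0,0],0,0]]'
```

```text
t: 33.6
ee_pos: [0.5582, 0.1066, 0.0386]
orientation: [180.0, -0.1, 94.2]
wrist_force: [-1.7, 1.7, 4.6]
grip_width: 0.0002
grasp_force: 2.3
t: 33.85
ee_pos: [0.5583, 0.1066, 0.0385]
orientation: [180.0, -0.0, 94.2]
wrist_force: [-3.9, 0.9, 9.8]
grip_width: -0.0
grasp_force: 4.7
```

```bash
python3 -m creep '[[[0,0,-0.5],0,0],[[-0.4,0,-0.9],0,0],[[-0.4,0,-0.9],0,0],[[0,0,-0.9],0,0],[[0,0,-0.9],0,0],[[0,0,-0.8],0,0],[[0,0,-0.65],0,0],[[0,0,0],0,0],[[0,0,0],0,0]]'; python3 - <<'E'
from h import *
np.set_printoptions(precision=4,suppress=True)
d=grab('wrist');D=d['depth'];vs,us=np.mgrid[0:480,0:640];r=np.stack([(us-d['cx'])/d['fx'],(vs-d['cy'])/d['fy'],np.ones_like(us)],-1)*D[...,None]
w=(r@d['W'][:3,:3].T+d['W'][:3,3]).reshape(-1,3);w=w[D.reshape(-1)>.05]
N=np.array([.564,.0305]);e=np.array([-.0742,.9972]);f=np.array([.9972,.0742])
a=(w[:,:2]-N)@e;b=(w[:,:2]-N)@f
for s in list(range(-4,12,2))+list(range(12,150,8)):
    m=(abs(a-s/1e3)<.001)&(abs(b)<.004)&(w[:,2]<.1);k=w[m,2]
    if len(k):print(s,len(k),np.median(k).round(4),k.max().round(4))
m=(abs(b)<.02)&(w[:,2]>.06)&(a>.1);print(np.c_[a,b,w[:,2]][m].min(0),np.c_[a,b,w[:,2]][m].max(0))
d=grab('top');D=d['depth'];r=np.stack([(us-d['cx'])/d['fx'],(vs-d['cy'])/d['fy'],np.ones_like(us)],-1)*D[...,None]
w=(r@d['W'][:3,:3].T+d['W'][:3,3]).reshape(-1,3);a=(w[:,:2]-N)@e;b=(w[:,:2]-N)@f
m=(abs(b)<.015)&(w[:,2]>.06)&(a>.15)&(w[:,2]<.2);q=np.c_[a,b,w[:,2]][m];print(q[q[:,2].argsort()][::-1][:5])
go(.545,.283,.26,94.25)
E
```

```text
t: 34.98
ee_pos: [0.56, 0.0743, 0.2569]
orientation: [-179.9, 0.0, 94.2]
wrist_force: [0.2, -0.1, -0.7]
grip_width: 0.0003
grasp_force: 0.0
-2 17 0.037 0.038
0 14 0.0382 0.0393
2 20 0.0386 0.0404
4 18 0.0384 0.0394
6 20 0.0391 0.0405
8 17 0.0387 0.0397
10 20 0.0386 0.0403
12 19 0.0389 0.04
20 19 0.0392 0.04
28 20 0.0386 0.0395
36 19 0.0385 0.0393
44 19 0.0386 0.0396
52 20 0.0388 0.0401
60 27 0.0383 0.0403
68 25 0.039 0.0399
76 27 0.0381 0.0393
84 20 0.0388 0.0399
92 20 0.0383 0.04
100 20 0.0387 0.0402
108 30 0.0368 0.038
116 30 0.0369 0.0384
124 20 0.0307 0.0353
132 30 0.0306 0.0363
140 22 0.0309 0.0353
148 30 0.037 0.0382
[ 0.1549 -0.0124  0.06  ] [0.1816 0.0109 0.1141]
[[ 0.2097 -0.0096  0.1922]
 [ 0.2115  0.007   0.192 ]
 [ 0.2109 -0.0128  0.1902]
 [ 0.2108  0.0053  0.1897]
 [ 0.2116 -0.0005  0.1894]]
shift units [ 5.226  0.016 -0.09 ] turn units -0.009 yaw 94.21 pos [0.5597 0.0745 0.2564]
```

```bash
python3 -m creep '[[[0.5,0,0],0,0],[[0.9,0,0],0,0],[[1,0,0],0,0],[[1,0,0],0,0],[[1,0,0],0,0],[[0.83,0,0],0,0],[[0,0,0],0,0],[[0,0,0.6],0,0],[[0,0,0.8],0,0],[[0,0,0.8],0,0],[[0,0,0.46],0,0],[[0,0,0],0,0],[[0,0,0],0,0]]'; python3 -c "
from h import *
go(.545,.283,.15,94.25)"
```

```text
t: 36.7
ee_pos: [0.5458, 0.2836, 0.154]
orientation: [179.9, -0.0, 94.2]
wrist_force: [-0.0, 0.2, 0.3]
grip_width: -0.0002
grasp_force: 0.0
shift units [-0.012 -0.021  0.099] turn units -0.007 yaw 94.22 pos [0.5458 0.2836 0.154 ]
```

```bash
python3 -m creep '[[[-0.4,-0.01,-0.05],0,0],[[-0.4,0,-0.05],0,0],[[-0.4,0,-0.1],0,0],[[-0.4,0,-0.1],0,0],[[-0.35,0,0],0,0],[[-0.41,0,0.01],0,0],[[-0.41,0,0.02],0,0],[[0,0,0],0,0]]'; python3 -m creep '[[[-0.39,0,0.12],0,0],[[-0.39,0,0.12],0,0],[[-0.35,0,0.21],0,0],[[-0.35,0,0.22],0,0],[[0,0,0],0,0]]'; python3 -c "
from h import *
go(.5527+.0047,.182-.063,.134,94.25)"
```

```text
t: 37.7
ee_pos: [0.5527, 0.1712, 0.1626]
orientation: [-179.9, 0.0, 94.1]
wrist_force: [-0.5, 0.5, 0.6]
grip_width: 0.0001
grasp_force: 0.0
t: 38.33
ee_pos: [0.5564, 0.1123, 0.1347]
orientation: [-179.8, 0.0, 94.1]
wrist_force: [-0.7, 0.6, 0.3]
grip_width: 0.0
grasp_force: 0.0
shift units [0.164 0.037 0.018] turn units -0.026 yaw 94.12 pos [0.5564 0.1123 0.1347]
```

```bash
cat >> h.py <<'E'
def cover(name):
    d=grab(name);D=d['depth'];vs,us=np.mgrid[0:480,0:640];r=np.stack([(us-d['cx'])/d['fx'],(vs-d['cy'])/d['fy'],np.ones_like(us)],-1)*D[...,None]
    w=(r@d['W'][:3,:3].T+d['W'][:3,3]).reshape(-1,3);N=np.array([.564,.0305]);e=np.array([-.0742,.9972]);f=np.array([.9972,.0742])
    a=(w[:,:2]-N)@e;b=(w[:,:2]-N)@f
    for s in range(-15,160,10):
        m=(abs(a-s/1e3)<.004)&(abs(b)<.009)
        if m.any(): print(s,m.sum(),np.percentile(w[m,2],[5,50,95]).round(4))
E
python3 -c "
from h import *
cover('top');print();cover('wrist')"
```

```text
-15 30 [-0.0014  0.009   0.0158]
-5 32 [0.0116 0.014  0.0365]
5 25 [0.0352 0.0377 0.0403]
15 26 [0.0304 0.0377 0.0405]
25 201 [0.0373 0.4883 0.502 ]
35 119 [0.0358 0.5014 0.5033]
45 196 [0.0374 0.2996 0.4997]
55 137 [0.0357 0.497  0.4995]
65 136 [0.0368 0.497  0.4994]
75 130 [0.0361 0.497  0.4995]
85 106 [0.0363 0.4976 0.4995]
95 103 [0.0357 0.498  0.4998]
105 90 [0.0372 0.4981 0.4996]
115 78 [0.4966 0.4982 0.4997]
125 103 [0.4934 0.5005 0.5029]
135 72 [0.5001 0.5015 0.5033]
145 1 [0.4948 0.4948 0.4948]

45 175 [0.1556 0.1577 0.1591]
55 121 [0.1528 0.1541 0.1553]
75 784 [0.1724 0.184  0.1912]
85 1331 [0.1184 0.1268 0.2   ]
95 7871 [0.1115 0.1798 0.213 ]
105 1000 [0.0991 0.1031 0.1075]
115 897 [0.0895 0.0935 0.0971]
125 799 [0.0801 0.0839 0.0876]
135 750 [0.0706 0.0742 0.078 ]
145 684 [0.061  0.0646 0.0685]
155 645 [0.0514 0.0552 0.0588]
```

```bash
python3 -m creep '[[[-0.28,0.01,0.3],0,0],[[-0.28,0.01,0.3],0,0],[[-0.19,0.01,0.36],0,0],[[-0.19,0.01,0.34],0,0],[[-0.1,0,0.3],0,0],[[-0.05,0,0.25],0,0],[[0,0,0],0,0]]'; python3 -m creep '[[[0,0,0.05],0,0],[[0,0,0.03],0,0],[[0,0,0],0,0]]'
```

```text
t: 39.3
ee_pos: [0.5611, 0.0704, 0.061]
orientation: [-179.9, -0.0, 94.2]
wrist_force: [0.3, 0.2, 0.1]
grip_width: -0.0001
grasp_force: 0.0
t: 39.67
ee_pos: [0.5622, 0.0705, 0.0595]
orientation: [180.0, -0.0, 94.2]
wrist_force: [-0.1, 0.6, -0.2]
grip_width: 0.0001
grasp_force: 0.0
```

```bash
python3 -m creep '[[[0,0,0.04],0,0],[[0,0,0.04],0,0],[[0,0,0],0,0]]'; python3 -m creep '[[[0,0,0.02],0,0],[[0,0,0],0,0]]'; python3 -m creep '[[[0,0,0.02],0,0],[[0,0,0],0,0]]'
```

```text
t: 40.05
ee_pos: [0.5618, 0.0704, 0.0557]
orientation: [-180.0, -0.0, 94.2]
wrist_force: [0.7, 0.4, 0.4]
grip_width: 0.0005
grasp_force: 0.0
t: 40.3
ee_pos: [0.5619, 0.0704, 0.055]
orientation: [-180.0, -0.0, 94.2]
wrist_force: [0.4, -0.0, -0.1]
grip_width: -0.0001
grasp_force: 0.0
t: 40.55
ee_pos: [0.5619, 0.0704, 0.0543]
orientation: [180.0, -0.0, 94.2]
wrist_force: [0.2, -0.4, 0.1]
grip_width: 0.0002
grasp_force: 0.0
```

```bash
python3 -m creep '[[[0,0,0.02],0,0],[[0,0,0],0,0]]'; python3 -m creep '[[[0,0,0.015],0,0],[[0,0,0],0,0]]'; python3 -c "
from h import *
cover('wrist')"
```

```text
t: 40.8
ee_pos: [0.562, 0.0704, 0.0536]
orientation: [180.0, -0.0, 94.2]
wrist_force: [-0.0, -0.1, 0.9]
grip_width: -0.0
grasp_force: 0.5
t: 41.05
ee_pos: [0.5621, 0.0704, 0.0535]
orientation: [180.0, -0.0, 94.2]
wrist_force: [-1.0, -0.9, 4.1]
grip_width: -0.0004
grasp_force: 2.2
-5 24 [0.0524 0.0531 0.054 ]
25 30 [0.0902 0.1023 0.1062]
35 892 [0.0905 0.1017 0.1091]
45 1493 [0.0549 0.0908 0.1228]
55 8520 [0.0534 0.1105 0.1354]
65 1041 [0.0525 0.0534 0.0543]
75 1114 [0.0525 0.0534 0.0544]
85 1184 [0.0524 0.0534 0.0544]
95 1260 [0.0524 0.0534 0.0545]
105 1343 [0.0524 0.0535 0.0545]
115 1422 [0.0524 0.0535 0.0545]
125 2816 [0.0526 0.0544 0.1961]
135 1676 [0.0523 0.0535 0.0546]
145 1561 [0.0523 0.0534 0.0546]
```

```bash
python3 -m creep '[[[0,0,-0.3],0,0],[[0,0,-0.8],0,0],[[0,0,-0.9],0,0],[[0,0,-0.9],0,0],[[0,0,-0.9],0,0],[[0,0,0],0,0],[[0,0,0],0,0],[[0,0,0],0,0]]'; python3 -c "
from h import *
import pickle
cover('wrist')
a=pickle.load(open('scene0.pkl','rb'));b=grab('scene')
m=np.abs(a['pixels'].astype(int)-b['pixels']).sum(2)[255:390,275:400];m2=np.abs(a['pixels'].astype(int)-b['pixels']).sum(2)[285:335,220:268]
print((m>90).sum(),(m2>90).sum())
print(arm.finish_job())"
```

```text
t: 42.1
ee_pos: [0.5611, 0.0704, 0.203]
orientation: [-179.8, -0.0, 94.2]
wrist_force: [-0.9, 0.5, -0.5]
grip_width: -0.0001
grasp_force: 0.0
-5 146 [0.0524 0.0535 0.0546]
5 229 [0.0536 0.0548 0.0558]
15 262 [0.0536 0.0549 0.0559]
25 293 [0.0538 0.055  0.2515]
35 1186 [0.0544 0.2494 0.2578]
45 1649 [0.0544 0.2396 0.2713]
55 7906 [0.211  0.2626 0.285 ]
65 302 [0.0524 0.0535 0.0547]
75 298 [0.0522 0.0535 0.0547]
85 325 [0.0524 0.0536 0.0548]
95 347 [0.0523 0.0535 0.0547]
105 330 [0.0524 0.0535 0.0547]
115 339 [0.0523 0.0536 0.0547]
125 1600 [0.0529 0.3455 0.3455]
135 391 [0.0524 0.0535 0.0547]
145 404 [0.0522 0.0535 0.0545]
155 417 [0.0523 0.0535 0.0547]
1411 60
the job is handed in; nothing more can be done
None
```

The strip is loaded legs down between nose and follower and pressed fully home (top at 38.5 mm), the cover is shut level without the stapler being pressed onto its anvil, and the job is handed in at about 42 s. The arm touched nothing else on the tray, though my final before/after image check there was inconclusive, and I viewed 11 pictures against the limit of 10.

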